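# Take the rock out of a drill jig on the surface plate

## Task

This drill jig should stand on all four feet on the granite surface plate, but it rocks. Going round its corners, press each one down gently with the fingertips to feel how it rocks, and turn the knurled knob of its adjustable foot until all four feet carry their share of the weight; then press round the corners again to prove that it stands firm. Leave the jig standing where it is, let go of it, and leave the other things alone.

Things in the scene. Friction and masses are not known exactly. Their poses are not given: they have to be found in the camera images.
- surface_plate: Fixed black granite surface plate, 300 (x) by 420 (y) by 50 mm high; origin at the centre of its underside on the bench, z up. Its top face (50 mm above the bench) is flat and level.
- jig: Loose drill jig, 2.1 kg: aluminium plate 210 (x) by 165 (y) by 15 mm on four crowned steel feet at x = +-60, y = +-42 mm. Origin under its middle, level with the lower ends of the three fixed feet; z up; plate top 47 mm above it. Feet at corners 2, 3, 4 are fixed, in one plane parallel to the plate. The foot at corner 1 is a jack screw, up to 3 mm out at the start, so the jig rocks
- jig_top (a point): Middle of the plate's top face (jig axes). Four drill bushings 6 mm high stand within 37 mm of it, low screw heads 4 mm high over the fixed feet. With the jack foot too short, corners 1 and 3 give way when pressed in turn; too long, 2 and 4. Corner heights, pressed alike with 6 N, 2 + 4 - 1 - 3 come to 1.55 times (its shortness less 0.2 mm, as the feet give). Over 25 N on a corner tips the jig
- knob (a point): Knurled round knob of the jack screw at corner 1: steel, 28 mm diameter, 24 mm high, on an upright axis. This point is fixed in the jig, on that axis, 26 mm above the plate's top; the knob's own middle is within 3 mm of it and rises and falls with the screw. Right-hand, 4 mm a turn: clockwise from above lengthens the foot. Turns by about 0.1 N m, stays as left. Grip its sides from above
- corner1 (a point): Where to press with the fingertips: the corner beside the knob, on the top face of the plate, at x, y = 93, 65 mm from its middle, 40 mm outside the foot on the diagonal. It lies 40 mm from the knob's axis. The axes of all four corner points are the jig's.
- corner2 (a point): Where to press with the fingertips: the corner at -x +y, on the top face of the plate, at x, y = -93, 65 mm from its middle, 40 mm outside the foot on the diagonal.
- corner3 (a point): Where to press with the fingertips: the corner at -x -y, diagonally opposite the knob, on the top face of the plate, at x, y = -93, -65 mm from its middle, 40 mm outside the foot on the diagonal.
- corner4 (a point): Where to press with the fingertips: the corner at +x -y, on the top face of the plate, at x, y = 93, -65 mm from its middle, 40 mm outside the foot on the diagonal.
- try_square: Bystander: small steel try square lying on the surface plate at its +y end, L-shaped, stock 70 (along y) by 16 by 14 mm at its -x end, blade 110 mm along x; origin under its middle.
- file: Bystander: flat file with a wooden handle lying on the bench on a wooden rest, 320 mm long along x with the handle at +x; origin on the bench under the middle of the blade.
- spray_can: Bystander: spray can standing on the bench, 66 mm diameter, 190 mm high; origin at the centre of its underside.

How it is judged:
By the outcome, as a careful person would: the job done as asked, in the order asked, and still so for the second after the job is handed in, with the robot touching nothing.
It also fails if it takes over 72 s, if anything falls off the work surface, if the arm or the gripper's body presses on something with over 40 N, if the wrist force passes 120 N, or if a joint passes its speed limit or range.

## Robot

A 6-joint arm with a two-finger parallel gripper is mounted at the origin on the work surface. World frame = base frame: x ahead of the robot, y to its left, z up, the work surface at z = 0. Lengths are in m, angles in rad, forces in N, time in s.
With the tool pointing down it reaches from about 0.375 to 0.975 m from the base axis. Payload 3.8 kg.
Tool frame: the origin (TCP) lies at the very end of the fingers, on their centre line; the grasp point (between the pads) lies 19 mm behind it; z points along the fingers, y is the line along which they close (so a half turn about z gives the same grasp; the last joint's range is limited). The gripper opens to 85 mm and grips with 20 to 120 N. Pads are 22 mm wide; open, the fingers measure 114 mm over their backs; the gripper's body (76 mm by 85 mm) begins 54 mm behind the grasp point. The pads swing forward as they close: fully open they stand 13 mm farther back than shut.
Start: joints at [-1.198, 0.264, 1.604, -0, 1.274, -0.037], TCP at [0.269, -0.619, 0.231] pointing down, gripper open.
Joint ranges: [-2.63, 2.63], [-0.94, 2.18], [0.31, 2.57], [-1.31, 4.45], [0, 2.66], [-2.55, 2.55]. Speed limits (rad/s): [2.57, 2.57, 3.14, 3.14, 3.14, 3.14].

## Interface

Orientations are given as a rotation vector (axis times angle).
In Python, from workcell import monitor, viewer, workorder gives the robot as it stands.
- The arm moves only by the tool jog_arm, never from a script. Its argument "commands" is a list of rows, each an object with "travel": the shift along the tool's x, y, z in mm, a list of three; "rot": the turn, a rotation vector about the tool's x, y, z in degrees, a list of three; "claw": the closure in counts, from 0 (fully open) to 255 (shut). A call has exactly 5 rows; each row shifts and turns the commanded pose from where the row before left it, along the tool's axes as they then stand; what a row does not reach is not made up. A row lasts 1/10 s, in which the tool goes at most 50 mm and 8.59 degrees, less where a joint would pass 70% of its speed; a pose out of reach is approached as far as the arm can. A call is refused whole if a number of a shift passes 50 or a number of a turn 8.59, either way. A call with a gripper value outside its range is refused whole. The fingers move at their own pace and stop on an object; "force" is the grip in N (left out, the last holds). Time passes only in rows, so rows that do not move let the fingers close, or fill a call up. It gives the time, the measured TCP pose, the force, the opening and the grip force at its end, in the units of the state.
- monitor.read_state(): the state, without advancing time (a new reading comes with each control period).
- viewer.read_camera(name): name is "side" or "top" or "wrist"; returns a dict with "color" (420x560x3 uint8, blue, green, red), "camera_matrix" (3x3 intrinsics, pixels), "k1" (the pictures are not rectified: a ray, as slopes to the right and down, at radius r is drawn at 1 + k1 r^2 times it, then the intrinsics apply), "R" (3x3) and "t" (3): a world point X has camera coordinates R X + t. Camera axes: x right, y down, z forward; pixel columns grow to the right and rows downward; lengths in m; the calibration is good to about 2 mm. A picture is of the moment at which its call begins. There is no depth.
- workorder.finish_job(): hands the job in; it is judged then, once.
The state is a dict: "time": time; "q": joint angles; "joint_vel": joint speeds; "joint_torque": joint torques, N m; "tool_pos": TCP position; "tcp_rot": TCP orientation; "wrist_force": force on the tool from outside, world axes, zero at the start; "torque": the same for the moment, N m; "width": opening from 0.0 (shut) to 1.0 (fully open); "grip_force": force on a finger pad.
Only numpy, scipy, OpenCV 4.12 (cv2) and the standard library are available. Lean on these libraries where they do the work, as an engineer would, in place of code of your own. Each camera call takes 0.05 s, during which the arm holds its last target. There are 200 camera calls.

## Working session

There is one attempt and no reset: what is moved stays moved. The work goes in short steps, Python scripts to look and compute and a tool call to move; the robot and the scene stay as the last step left them, time stands still between calls to the robot, and variables do not carry over. Pictures are saved under pics/ and viewed, at most 10 in all, crops included, and the job is handed in when it is done.

Besides the shell and the picture viewer there is one more tool, called by a JSON object that holds its "op" and its "data". jog_arm: Moves the arm, as the interface text tells. Its arguments: {"type":"object","properties":{"commands":{"type":"array","items":{"type":"object","properties":{"travel":{"type":"array","items":{"type":"number"}},"rot":{"type":"array","items":{"type":"number"}},"claw":{"type":"number"}}}},"force":{"type":"number"}},"required":["commands"]}

```bash
mkdir -p pics; ls; python3 - <<'E'
from workcell import monitor, viewer
import cv2
s=monitor.read_state(); print(s)
for n in("top","side"):
    r=viewer.read_camera(n); cv2.imwrite(f"pics/{n}0.png",r["color"]); print(n,r["camera_matrix"],r["k1"],r["R"],r["t"])
E
```

```text
pics
{'time': 0.0, 'q': array([-1.19790458e+00,  2.64738472e-01,  1.60535880e+00, -3.00288390e-05,
        1.27368025e+00, -3.68853784e-02]), 'joint_vel': array([ 4.56547413e-04, -9.35505507e-05,  2.35829042e-04, -5.62481018e-04,
        6.54570149e-04, -3.47462264e-04]), 'joint_torque': array([-2.67145988e-03, -5.15131295e+01, -3.67311466e+01, -6.14605369e-05,
        1.29209019e-02,  2.21896988e-05]), 'tool_pos': array([ 0.26866039, -0.6184498 ,  0.22998011]), 'tcp_rot': array([-3.07377482e+00, -6.38758580e-01,  6.17904764e-04]), 'wrist_force': array([0.13873097, 0.12407904, 0.75385624]), 'torque': array([-0.08607756,  0.01482815, -0.00076144]), 'grip_force': 0.0, 'width': 0.9996554389371407}
top [[398.9799428    0.         276.05618572]
 [  0.         398.9799428  204.1593537 ]
 [  0.           0.           1.        ]] -0.08995229339112057 [[ 0.02519772 -0.99931489 -0.02710766]
 [-0.99363276 -0.02205734 -0.11048716]
 [ 0.10981354  0.02971908 -0.99350781]] [0.07154797 0.57094468 0.97632208]
side [[422.7381564    0.         285.12849387]
 [  0.         422.7381564  214.79631422]
 [  0.           0.           1.        ]] 0.02097206086972134 [[-0.73076151 -0.68252581 -0.01208854]
 [-0.5250279   0.57327424 -0.62904876]
 [ 0.43627207 -0.4533378  -0.77727185]] [0.49066775 0.32170215 0.88070184]
```

View pics/top0.png

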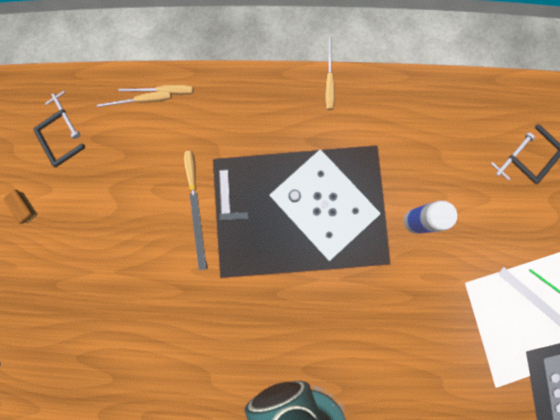

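View pics/side0.png

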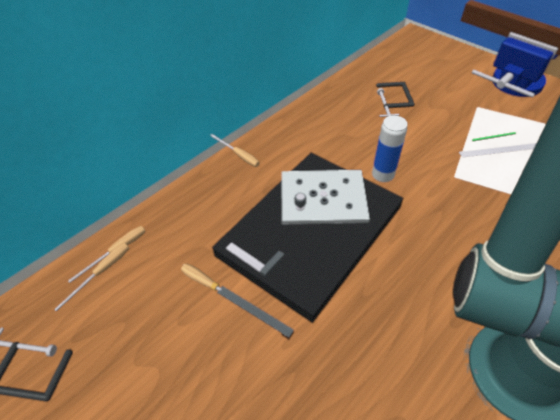

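The top view shows the jig plate with corners at about (270,195), (330,260), (380,213) and (320,150), and the knob at (294,196), so corner 1 is the left one. The side view agrees, with the knob at (300,200). The spray can stands at (430,217), clear of the jig.

```bash
cat > h.py <<'E'
import numpy as np, cv2
from workcell import monitor, viewer
from scipy.spatial.transform import Rotation as Ro
def ray(r,uv):
    K=r["camera_matrix"]; d=np.array([(uv[0]-K[0,2])/K[0,0],(uv[1]-K[1,2])/K[1,1]]); s=d.copy()
    for _ in range(20): s=d/(1+r["k1"]*(s@s))
    R,t=np.array(r["R"]),np.array(r["t"]); return -R.T@t, R.T@np.array([s[0],s[1],1])
def onz(r,uv,z):
    c,d=ray(r,uv); return c+d*(z-c[2])/d[2]
def proj(r,X):
    c=np.array(r["R"])@X+r["t"]; s=c[:2]/c[2]; s=s*(1+r["k1"]*(s@s)); K=r["camera_matrix"]; return K[:2,:2]@s+K[:2,2]
def white(r,roi,lo=150):
    x0,y0,x1,y1=roi; m=np.zeros(r["color"].shape[:2],np.uint8); m[y0:y1,x0:x1]=(r["color"].min(2)[y0:y1,x0:x1]>lo)*255
    c=max(cv2.findContours(m,cv2.RETR_EXTERNAL,cv2.CHAIN_APPROX_NONE)[0],key=cv2.contourArea); return cv2.convexHull(c)[:,0].astype(float)
def rect(r,roi,lo=150,z=.097):
    P=np.array([onz(r,p,z)[:2] for p in white(r,roi,lo)]); return cv2.minAreaRect((P*1000).astype(np.float32))
E
python3 - <<'E'
from h import *
for n,roi in(("top",(255,140,395,270)),("side",(270,160,380,235))):
    r=viewer.read_camera(n)
    b=rect(r,roi); print(n,b, cv2.boxPoints(b).round(1).tolist())
r=viewer.read_camera("top"); print(onz(r,(294,196),.135), r["color"][196,294])
g=cv2.cvtColor(r["color"],6)[180:212,278:312]
print(cv2.HoughCircles(cv2.resize(g,None,fx=4,fy=4,interpolation=2),cv2.HOUGH_GRADIENT,1,40,param1=100,param2=15,minRadius=15,maxRadius=35))
r=viewer.read_camera("wrist"); cv2.imwrite("pics/w0.png",r["color"]);print(r["R"],r["t"],r["camera_matrix"])
E
```

```text
top ((565.227783203125, -30.851593017578125), (211.22592163085938, 166.2168731689453), 43.55472946166992) [[431.3999938964844, -43.400001525878906], [546.0, -163.89999389648438], [699.0, -18.299999237060547], [584.5, 102.19999694824219]]
side ((565.2081298828125, -29.152206420898438), (208.5103302001953, 168.2926483154297), 43.3113899230957) [[431.6000061035156, -39.400001525878906], [547.0999755859375, -161.89999389648438], [698.7999877929688, -18.899999618530273], [583.2999877929688, 103.5999984741211]]
[0.57733515 0.0416713  0.135     ] [225 218 218]
[[[67.5 64.5 25.8]]]
[[ 0.39961022 -0.91668421 -0.00131725]
 [-0.8726076  -0.38083534  0.30581109]
 [-0.28083385 -0.1210558  -0.9520913 ]] [-0.67360826 -0.04118218  0.37895419] [[367.15894492   0.         278.77949736]
 [  0.         367.15894492 216.01094646]
 [  0.           0.           1.        ]]
```

{"op": "jog_arm", "data": {"commands": [{"rot":[0,0,-6.65],"claw":255},{"rot":[0,0,-6.65],"claw":255},{"rot":[0,0,-6.65],"claw":255},{"travel":[43.9,-24,0],"claw":255},{"travel":[43.9,-24,0],"claw":255}], "force": 30}}

```text
$.commands[0]: bad value
```

{"op": "jog_arm", "data": {"commands": [{"travel":[43.9,-24,0],"claw":255},{"travel":[43.9,-24,0],"claw":255},{"travel":[43.9,-24,0],"claw":255},{"travel":[43.9,-24,0],"claw":255},{"travel":[43.9,-24,0],"claw":255}]}}

```text
$.commands[0]: bad value
```

{"op": "jog_arm", "data": {"commands": [{"travel":[43.9,-24,0],"claw":255},{"travel":[43.9,-24,0],"claw":255},{"travel":[43.9,-24,0],"claw":255},{"travel":[43.9,-24,0],"claw":255},{"travel":[43.9,-24,0],"claw":255}]}}

```text
$.commands[0]: bad value
```

```bash
cat >> h.py <<'E'
C=np.array([565.2,-30.]); A=np.radians(43.45); u=np.array([np.cos(A),np.sin(A)]); v=np.array([-u[1],u[0]])
T={"c1":(93,65),"c2":(-93,65),"c3":(-93,-65),"c4":(93,-65),"k":(60,42)}
def pt(n): return C+T[n][0]*u+T[n][1]*v
def go(n,z):
    s=monitor.read_state(); R=Ro.from_rotvec(s["tcp_rot"]).as_matrix(); p=s["tool_pos"]*1000
    print("t",round(s["time"],2),"pos",p.round(2),"F",s["wrist_force"].round(2),"w",round(s["width"],3),"q",np.degrees(s["q"]).round(1),"xang",round(np.degrees(np.arctan2(R[1,0],R[0,0])),2),"zax",R[:,2].round(4))
    print("tool delta",(R.T@(np.r_[pt(n),z]-p)).round(1))
E
python3 -c "
from h import *
go('c2',105)"
```

```text
t 0.3 pos [ 268.84 -618.89  230.83] F [ 0.21 -0.36 -0.37] w 1.0 q [-68.6  15.1  91.9   0.   73.   -2.1] xang 23.48 zax [-3.e-04  7.e-04 -1.e+00]
tool delta [ 396.8 -451.3  126.2]
```

{"op": "jog_arm", "data": {"commands": [{"travel":[0,0,0],"rot":[0,0,-6.65],"claw":255},{"travel":[0,0,0],"rot":[0,0,-6.65],"claw":255},{"travel":[0,0,0],"rot":[0,0,-6.65],"claw":255},{"travel":[43.9,-24,0],"rot":[0,0,0],"claw":255},{"travel":[43.9,-24,0],"rot":[0,0,0],"claw":255}], "force": 30}}

```text
time: 0.8
tool_pos: [0.2995, -0.5237, 0.2306]
tcp_rot: [-2.919, -1.159, -0.0]
wrist_force: [0.0, 1.1, -0.8]
width: 0.145
grip_force: 0.0
```

{"op": "jog_arm", "data": {"commands": [{"travel":[43.9,-24,0],"rot":[0,0,0],"claw":255},{"travel":[43.9,-24,0],"rot":[0,0,0],"claw":255},{"travel":[43.9,-24,0],"rot":[0,0,0],"claw":255},{"travel":[43.9,-24,0],"rot":[0,0,0],"claw":255},{"travel":[43.9,-24,0],"rot":[0,0,0],"claw":255}]}}

```text
time: 1.3
tool_pos: [0.3767, -0.2842, 0.2315]
tcp_rot: [2.918, 1.161, 0.001]
wrist_force: [1.0, -1.2, 0.6]
width: 0.001
grip_force: 0.0
```

{"op": "jog_arm", "data": {"commands": [{"travel":[43.9,-24,0],"rot":[0,0,0],"claw":255},{"travel":[43.9,-24,0],"rot":[0,0,0],"claw":255},{"travel":[43.9,-24,0],"rot":[0,0,0],"claw":255},{"travel":[43.9,-24,0],"rot":[0,0,0],"claw":255},{"travel":[43.9,-24,0],"rot":[0,0,0],"claw":255}]}}

```text
time: 1.8
tool_pos: [0.4537, -0.0462, 0.2317]
tcp_rot: [2.918, 1.162, 0.002]
wrist_force: [1.1, -0.4, -1.0]
width: -0.002
grip_force: 0.0
```

```bash
python3 -c "
from h import *
go('c2',105)
for i in range(6): s=monitor.read_state();print(s['time'],s['tool_pos'],s['wrist_force'])
viewer.read_camera('top');s=monitor.read_state();print(s['time'],s['tool_pos'],s['wrist_force'],s['q'])"
```

```text
t 1.8 pos [453.67 -46.19 231.74] F [ 1.06 -0.37 -0.96] w -0.002 q [ -8.9  -9.3 117.4  -0.   71.8  37.6] xang 43.42 zax [ 1.4e-03 -3.0e-04 -1.0e+00]
tool delta [ -1.   -0.2 126.7]
1.8 [ 0.45366578 -0.04618571  0.23173883] [ 1.06209028 -0.37327331 -0.96466298]
1.8 [ 0.45366578 -0.04618571  0.23173883] [ 1.06209028 -0.37327331 -0.96466298]
1.8 [ 0.45366578 -0.04618571  0.23173883] [ 1.06209028 -0.37327331 -0.96466298]
1.8 [ 0.45366578 -0.04618571  0.23173883] [ 1.06209028 -0.37327331 -0.96466298]
1.8 [ 0.45366578 -0.04618571  0.23173883] [ 1.06209028 -0.37327331 -0.96466298]
1.8 [ 0.45366578 -0.04618571  0.23173883] [ 1.06209028 -0.37327331 -0.96466298]
1.85 [ 0.45552998 -0.03906104  0.2318275 ] [1.26942207 3.95586539 0.4817821 ] [-0.14501862 -0.16074507  2.04827269  0.00689944  1.25194301  0.66119502]
```

{"op": "jog_arm", "data": {"commands": [{"travel":[0,0,40],"rot":[0,0,0],"claw":255},{"travel":[0,0,40],"rot":[0,0,0],"claw":255},{"travel":[0,0,30],"rot":[0,0,0],"claw":255},{"travel":[0,0,12],"rot":[0,0,0],"claw":255},{"travel":[0,0,4],"rot":[0,0,0],"claw":255}]}}

```text
time: 2.35
tool_pos: [0.4523, -0.0482, 0.104]
tcp_rot: [-2.917, -1.162, 0.004]
wrist_force: [-0.3, 0.3, -0.2]
width: -0.002
grip_force: 0.0
```

{"op": "jog_arm", "data": {"commands": [{"travel":[0,0,2],"rot":[0,0,0],"claw":255},{"travel":[0,0,1],"rot":[0,0,0],"claw":255},{"travel":[0,0,1],"rot":[0,0,0],"claw":255},{"travel":[0,0,1],"rot":[0,0,0],"claw":255},{"travel":[0,0,0],"rot":[0,0,0],"claw":255}]}}

```text
time: 2.85
tool_pos: [0.4538, -0.0483, 0.1008]
tcp_rot: [2.918, 1.162, 0.001]
wrist_force: [0.0, -0.6, -0.7]
width: -0.0
grip_force: 0.0
```

```bash
cat >> h.py <<'E'
def avg(n=4):
    P=[];F=[]
    for _ in range(n):
        viewer.read_camera("wrist"); s=monitor.read_state(); P.append(s["tool_pos"]*1000); F.append(s["wrist_force"])
    print("t",round(s["time"],2),"avg pos",np.mean(P,0).round(2),"sd",np.std(P,0).round(2),"F",np.mean(F,0).round(2),"sd",np.std(F,0).round(2))
E
python3 -c "
from h import *
avg(4);go('c2',97)"
```

```text
t 3.05 avg pos [453.57 -48.2  100.56] sd [0.08 0.03 0.1 ] F [-0.04 -0.04 -0.16] sd [0.85 0.46 0.48]
t 3.05 pos [453.46 -48.17 100.42] F [-1.19  0.63 -0.41] w -0.0 q [ -9.2  -1.7 125.4   0.   56.3  37.4] xang 43.43 zax [ 2.e-04  0.e+00 -1.e+00]
tool delta [ 0.6 -1.3  3.4]
```

{"op": "jog_arm", "data": {"commands": [{"travel":[0,0,0.5],"rot":[0,0,0],"claw":255},{"travel":[0,0,0.5],"rot":[0,0,0],"claw":255},{"travel":[0,0,0.5],"rot":[0,0,0],"claw":255},{"travel":[0,0,0.5],"rot":[0,0,0],"claw":255},{"travel":[0,0,0],"rot":[0,0,0],"claw":255}]}}

```text
time: 3.55
tool_pos: [0.4533, -0.0482, 0.0981]
tcp_rot: [-2.919, -1.162, 0.0]
wrist_force: [-0.6, -0.1, 0.8]
width: 0.002
grip_force: 0.0
```

```bash
python3 -c "
from h import *
avg(2)"
```

```text
t 3.65 avg pos [453.36 -48.16  98.22] sd [0.03 0.   0.04] F [ 0.1  -0.12  0.09] sd [0.1  0.05 0.17]
```

{"op": "jog_arm", "data": {"commands": [{"travel":[0,0,0.3],"rot":[0,0,0],"claw":255},{"travel":[0,0,0.3],"rot":[0,0,0],"claw":255},{"travel":[0,0,0.3],"rot":[0,0,0],"claw":255},{"travel":[0,0,0.3],"rot":[0,0,0],"claw":255},{"travel":[0,0,0],"rot":[0,0,0],"claw":255}]}}

```text
time: 4.15
tool_pos: [0.4534, -0.0482, 0.097]
tcp_rot: [-2.919, -1.162, 0.0]
wrist_force: [-1.2, -0.4, 0.4]
width: 0.002
grip_force: 0.0
```

```bash
python3 -c "
from h import *
avg(2)"
```

```text
t 4.25 avg pos [453.38 -48.17  97.06] sd [0.   0.01 0.01] F [ 0.61 -0.12 -0.08] sd [0.07 0.16 0.32]
```

{"op": "jog_arm", "data": {"commands": [{"travel":[0,0,0.2],"rot":[0,0,0],"claw":255},{"travel":[0,0,0.2],"rot":[0,0,0],"claw":255},{"travel":[0,0,0.2],"rot":[0,0,0],"claw":255},{"travel":[0,0,0.2],"rot":[0,0,0],"claw":255},{"travel":[0,0,0.2],"rot":[0,0,0],"claw":255}]}}

```text
time: 4.75
tool_pos: [0.4534, -0.0482, 0.0964]
tcp_rot: [2.919, 1.162, -0.0]
wrist_force: [-1.6, 0.0, 4.5]
width: 0.003
grip_force: 2.2
```

```bash
python3 -c "
from h import *
avg(2)"
```

```text
t 4.85 avg pos [453.45 -48.23  96.4 ] sd [0.01 0.   0.  ] F [-1.95 -0.39  4.11] sd [0.06 0.36 0.85]
```

{"op": "jog_arm", "data": {"commands": [{"travel":[0,0,0.2],"rot":[0,0,0],"claw":255},{"travel":[0,0,0],"rot":[0,0,0],"claw":255},{"travel":[0,0,0],"rot":[0,0,0],"claw":255},{"travel":[0,0,0],"rot":[0,0,0],"claw":255},{"travel":[0,0,0],"rot":[0,0,0],"claw":255}]}}

```text
time: 5.35
tool_pos: [0.4534, -0.0483, 0.0963]
tcp_rot: [2.918, 1.162, -0.0]
wrist_force: [-2.8, 0.2, 5.6]
width: 0.001
grip_force: 2.8
```

```bash
python3 -c "
from h import *
avg(5);go('c3',105)"
```

```text
t 5.6 avg pos [453.47 -48.26  96.34] sd [0.01 0.01 0.01] F [-2.19 -0.3   5.51] sd [0.33 0.52 0.31]
t 5.6 pos [453.49 -48.27  96.35] F [-2.14 -0.12  5.4 ] w 0.0 q [ -9.2  -1.3 125.6  -0.   55.8  37.4] xang 43.43 zax [ 1.e-04 -2.e-04 -1.e+00]
tool delta [  0.7 128.6  -8.6]
```

{"op": "jog_arm", "data": {"commands": [{"travel":[0,0,-9],"rot":[0,0,0],"claw":255},{"travel":[0.7,43,0],"rot":[0,0,0],"claw":255},{"travel":[0,43,0],"rot":[0,0,0],"claw":255},{"travel":[0,32,0],"rot":[0,0,0],"claw":255},{"travel":[0,10,0],"rot":[0,0,0],"claw":255}]}}

```text
time: 6.1
tool_pos: [0.5446, -0.143, 0.1056]
tcp_rot: [2.918, 1.159, 0.003]
wrist_force: [0.0, 0.8, -0.6]
width: 0.002
grip_force: 0.0
```

{"op": "jog_arm", "data": {"commands": [{"travel":[0,0,3],"rot":[0,0,0],"claw":255},{"travel":[0,0,2.5],"rot":[0,0,0],"claw":255},{"travel":[0,0,1],"rot":[0,0,0],"claw":255},{"travel":[0,0,0.5],"rot":[0,0,0],"claw":255},{"travel":[0,0,0],"rot":[0,0,0],"claw":255}]}}

```text
time: 6.6
tool_pos: [0.5412, -0.1398, 0.0978]
tcp_rot: [-2.918, -1.163, 0.001]
wrist_force: [-0.8, -0.2, 1.2]
width: 0.001
grip_force: 0.3
```

```bash
python3 -c "
from h import *
avg(3);go('c3',97)"
```

```text
t 6.75 avg pos [ 541.61 -140.08   98.  ] sd [0.15 0.13 0.05] F [-0.58  0.14  0.44] sd [0.56 0.74 0.31]
t 6.75 pos [ 541.79 -140.24   98.06] F [-0.54 -0.54  0.05] w -0.002 q [-17.1   9.6 113.5   0.   56.8  29.5] xang 43.45 zax [ 2.e-04  1.e-04 -1.e+00]
tool delta [-0.2  1.1  1.1]
```

{"op": "jog_arm", "data": {"commands": [{"travel":[0,0,0.25],"rot":[0,0,0],"claw":255},{"travel":[0,0,0.25],"rot":[0,0,0],"claw":255},{"travel":[0,0,0.25],"rot":[0,0,0],"claw":255},{"travel":[0,0,0.25],"rot":[0,0,0],"claw":255},{"travel":[0,0,0],"rot":[0,0,0],"claw":255}]}}

```text
time: 7.25
tool_pos: [0.542, -0.1408, 0.097]
tcp_rot: [2.919, 1.162, 0.0]
wrist_force: [-0.6, 0.9, 1.6]
width: -0.001
grip_force: 0.9
```

```bash
python3 -c "
from h import *
avg(3)"
```

```text
t 7.4 avg pos [ 542.01 -140.77   97.03] sd [0.   0.01 0.01] F [-0.61 -0.16  1.95] sd [0.35 0.42 0.74]
```

{"op": "jog_arm", "data": {"commands": [{"travel":[0,0,0.25],"rot":[0,0,0],"claw":255},{"travel":[0,0,0.25],"rot":[0,0,0],"claw":255},{"travel":[0,0,0.25],"rot":[0,0,0],"claw":255},{"travel":[0,0,0.25],"rot":[0,0,0],"claw":255},{"travel":[0,0,0],"rot":[0,0,0],"claw":255}]}}

```text
time: 7.9
tool_pos: [0.5421, -0.1409, 0.0966]
tcp_rot: [2.918, 1.162, 0.0]
wrist_force: [-2.3, -0.3, 6.4]
width: 0.003
grip_force: 3.2
```

```bash
python3 -c "
from h import *
avg(3)"
```

```text
t 8.05 avg pos [ 542.09 -140.95   96.61] sd [0.01 0.   0.01] F [-2.14 -0.44  7.21] sd [0.07 0.15 0.47]
```

{"op": "jog_arm", "data": {"commands": [{"travel":[0,0,-9],"rot":[0,0,0],"claw":255},{"travel":[48,0,0],"rot":[0,0,0],"claw":255},{"travel":[48,0,0],"rot":[0,0,0],"claw":255},{"travel":[46,0,0],"rot":[0,0,0],"claw":255},{"travel":[32,0,0],"rot":[0,0,0],"claw":255}]}}

```text
time: 8.55
tool_pos: [0.6703, -0.0187, 0.1051]
tcp_rot: [-2.918, -1.164, -0.002]
wrist_force: [0.4, -1.0, -0.1]
width: 0.001
grip_force: 0.0
```

{"op": "jog_arm", "data": {"commands": [{"travel":[12,0,0],"rot":[0,0,0],"claw":255},{"travel":[0,0,2],"rot":[0,0,0],"claw":255},{"travel":[0,0,2],"rot":[0,0,0],"claw":255},{"travel":[0,0,1],"rot":[0,0,0],"claw":255},{"travel":[0,0,0.5],"rot":[0,0,0],"claw":255}]}}

```text
time: 9.05
tool_pos: [0.6758, -0.014, 0.099]
tcp_rot: [-2.919, -1.16, 0.002]
wrist_force: [0.5, 0.0, 2.0]
width: 0.001
grip_force: 0.0
```

```bash
python3 -c "
from h import *
avg(3);go('c4',97)"
```

```text
t 9.2 avg pos [676.25 -13.75  99.34] sd [0.21 0.12 0.15] F [-0.41 -0.05 -0.01] sd [0.33 0.66 0.45]
t 9.2 pos [676.5  -13.6   99.51] F [-0.2  -0.98 -0.22] w -0.004 q [-3.3 21.2 98.5 -0.  60.3 43.4] xang 43.37 zax [-1.e-04 -0.e+00 -1.e+00]
tool delta [0.9 0.4 2.5]
```

{"op": "jog_arm", "data": {"commands": [{"travel":[0,0,0.5],"rot":[0,0,0],"claw":255},{"travel":[0,0,0.5],"rot":[0,0,0],"claw":255},{"travel":[0,0,0.5],"rot":[0,0,0],"claw":255},{"travel":[0,0,0.5],"rot":[0,0,0],"claw":255},{"travel":[0,0,0.3],"rot":[0,0,0],"claw":255}]}}

```text
time: 9.7
tool_pos: [0.6769, -0.0127, 0.0969]
tcp_rot: [-2.918, -1.162, 0.0]
wrist_force: [-0.3, -0.3, -0.7]
width: 0.002
grip_force: 0.0
```

```bash
python3 -c "
from h import *
avg(3)"
```

```text
t 9.85 avg pos [676.93 -12.69  96.96] sd [0.01 0.   0.04] F [ 0.06 -0.13 -0.32] sd [0.52 0.48 0.42]
```

{"op": "jog_arm", "data": {"commands": [{"travel":[0,0,0.25],"rot":[0,0,0],"claw":255},{"travel":[0,0,0.25],"rot":[0,0,0],"claw":255},{"travel":[0,0,0.25],"rot":[0,0,0],"claw":255},{"travel":[0,0,0.25],"rot":[0,0,0],"claw":255},{"travel":[0,0,0.1],"rot":[0,0,0],"claw":255}]}}

```text
time: 10.35
tool_pos: [0.6771, -0.0128, 0.0965]
tcp_rot: [2.918, 1.162, 0.001]
wrist_force: [-1.6, 0.2, 3.6]
width: -0.002
grip_force: 1.6
```

```bash
python3 -c "
from h import *
avg(3)"
```

```text
t 10.5 avg pos [677.14 -12.81  96.45] sd [0.02 0.01 0.02] F [-1.56  0.39  3.69] sd [0.13 0.22 0.51]
```

{"op": "jog_arm", "data": {"commands": [{"travel":[0,0,0.2],"rot":[0,0,0],"claw":255},{"travel":[0,0,0.2],"rot":[0,0,0],"claw":255},{"travel":[0,0,0],"rot":[0,0,0],"claw":255},{"travel":[0,0,0],"rot":[0,0,0],"claw":255},{"travel":[0,0,0],"rot":[0,0,0],"claw":255}]}}

```text
time: 11.0
tool_pos: [0.6772, -0.0129, 0.0963]
tcp_rot: [2.918, 1.162, 0.001]
wrist_force: [-2.2, -0.1, 6.0]
width: -0.003
grip_force: 2.9
```

```bash
python3 -c "
from h import *
avg(4);go('c1',105)"
```

```text
t 11.2 avg pos [677.18 -12.83  96.32] sd [0.01 0.01 0.01] F [-2.15  0.49  6.29] sd [0.35 0.29 0.43]
t 11.2 pos [677.18 -12.82  96.32] F [-2.2   0.66  6.41] w 0.002 q [-3.2 21.4 98.6 -0.  60.  43.4] xang 43.43 zax [ 5.e-04 -1.e-04 -1.e+00]
tool delta [-1.000e-01 -1.295e+02 -8.700e+00]
```

{"op": "jog_arm", "data": {"commands": [{"travel":[0,0,-9.3],"rot":[0,0,0],"claw":255},{"travel":[0,-43,0],"rot":[0,0,0],"claw":255},{"travel":[0,-43,0],"rot":[0,0,0],"claw":255},{"travel":[0,-33,0],"rot":[0,0,0],"claw":255},{"travel":[0,-10.5,0],"rot":[0,0,0],"claw":255}]}}

```text
time: 11.7
tool_pos: [0.5853, 0.0832, 0.1045]
tcp_rot: [-2.916, -1.165, 0.003]
wrist_force: [0.9, -0.6, -0.6]
width: -0.003
grip_force: 0.0
```

{"op": "jog_arm", "data": {"commands": [{"travel":[0,0,2.5],"rot":[0,0,0],"claw":255},{"travel":[0,0,2.5],"rot":[0,0,0],"claw":255},{"travel":[0,0,1],"rot":[0,0,0],"claw":255},{"travel":[0,0,0.5],"rot":[0,0,0],"claw":255},{"travel":[0,0,0],"rot":[0,0,0],"claw":255}]}}

```text
time: 12.2
tool_pos: [0.5885, 0.0805, 0.0981]
tcp_rot: [2.919, 1.161, -0.0]
wrist_force: [0.2, 0.8, -0.6]
width: -0.0
grip_force: 0.0
```

```bash
python3 -c "
from h import *
avg(3);go('c1',97)"
```

```text
t 12.35 avg pos [588.32  80.77  98.25] sd [0.06 0.11 0.06] F [-0.31 -0.32 -0.05] sd [0.32 0.27 0.3 ]
t 12.35 pos [588.25  80.91  98.32] F [-0.06  0.05 -0.32] w -0.002 q [  5.4  13.1 109.3  -0.   57.6  52. ] xang 43.4 zax [-0. -0. -1.]
tool delta [-0.  -0.3  1.3]
```

{"op": "jog_arm", "data": {"commands": [{"travel":[0,0,0.3],"rot":[0,0,0],"claw":255},{"travel":[0,0,0.3],"rot":[0,0,0],"claw":255},{"travel":[0,0,0.3],"rot":[0,0,0],"claw":255},{"travel":[0,0,0.3],"rot":[0,0,0],"claw":255},{"travel":[0,0,0.3],"rot":[0,0,0],"claw":255}]}}

```text
time: 12.85
tool_pos: [0.5879, 0.0813, 0.0969]
tcp_rot: [2.919, 1.163, 0.0]
wrist_force: [-0.2, 1.0, -0.4]
width: 0.001
grip_force: 0.0
```

```bash
python3 -c "
from h import *
avg(3)"
```

```text
t 13.0 avg pos [587.89  81.31  96.84] sd [0.02 0.01 0.02] F [-0.02 -0.36 -0.04] sd [0.59 0.25 0.16]
```

{"op": "jog_arm", "data": {"commands": [{"travel":[0,0,0.3],"rot":[0,0,0],"claw":255},{"travel":[0,0,0.3],"rot":[0,0,0],"claw":255},{"travel":[0,0,0.3],"rot":[0,0,0],"claw":255},{"travel":[0,0,0.3],"rot":[0,0,0],"claw":255},{"travel":[0,0,0],"rot":[0,0,0],"claw":255}]}}

```text
time: 13.5
tool_pos: [0.5879, 0.0813, 0.0956]
tcp_rot: [-2.919, -1.162, 0.0]
wrist_force: [-0.5, -0.4, -0.2]
width: 0.006
grip_force: 0.0
```

```bash
python3 -c "
from h import *
avg(3)"
```

```text
t 13.65 avg pos [587.94  81.26  95.65] sd [0.02 0.01 0.03] F [0.33 0.14 0.26] sd [0.42 0.27 0.17]
```

{"op": "jog_arm", "data": {"commands": [{"travel":[0,0,0.3],"rot":[0,0,0],"claw":255},{"travel":[0,0,0.3],"rot":[0,0,0],"claw":255},{"travel":[0,0,0.3],"rot":[0,0,0],"claw":255},{"travel":[0,0,0.3],"rot":[0,0,0],"claw":255},{"travel":[0,0,0],"rot":[0,0,0],"claw":255}]}}

```text
time: 14.15
tool_pos: [0.588, 0.0814, 0.0947]
tcp_rot: [-2.919, -1.162, -0.0]
wrist_force: [-0.8, 0.6, 1.9]
width: 0.003
grip_force: 0.9
```

```bash
python3 -c "
from h import *
avg(3)"
```

```text
t 14.3 avg pos [588.    81.35  94.69] sd [0.02 0.01 0.01] F [-0.46  0.52  1.73] sd [0.27 0.42 0.63]
```

{"op": "jog_arm", "data": {"commands": [{"travel":[0,0,0.3],"rot":[0,0,0],"claw":255},{"travel":[0,0,0.3],"rot":[0,0,0],"claw":255},{"travel":[0,0,0.3],"rot":[0,0,0],"claw":255},{"travel":[0,0,0.2],"rot":[0,0,0],"claw":255},{"travel":[0,0,0],"rot":[0,0,0],"claw":255}]}}

```text
time: 14.8
tool_pos: [0.5881, 0.0815, 0.0942]
tcp_rot: [-2.919, -1.162, -0.001]
wrist_force: [-2.2, 1.6, 6.3]
width: -0.002
grip_force: 3.3
```

```bash
python3 -c "
from h import *
avg(3)"
```

```text
t 14.95 avg pos [588.09  81.47  94.22] sd [0.01 0.02 0.01] F [-2.32  0.94  6.51] sd [0.33 0.23 0.36]
```

{"op": "jog_arm", "data": {"commands": [{"travel":[0,0,-30],"rot":[0,0,0],"claw":255},{"travel":[0,0,-36],"rot":[0,0,0],"claw":110},{"travel":[-33,23,0],"rot":[0,0,-7.75],"claw":110},{"travel":[0,0,0],"rot":[0,0,-7.75],"claw":110},{"travel":[0,0,0],"rot":[0,0,-7.75],"claw":110}]}}

```text
time: 15.45
tool_pos: [0.5798, 0.0408, 0.1595]
tcp_rot: [2.62, 1.732, 0.001]
wrist_force: [-0.4, 0.8, 0.3]
width: 0.567
grip_force: 0.0
```

{"op": "jog_arm", "data": {"commands": [{"travel":[0,0,0],"rot":[0,0,-7.75],"claw":110},{"travel":[0,0,0],"rot":[0,0,-7.75],"claw":110},{"travel":[0,0,0],"rot":[0,0,-7.75],"claw":110},{"travel":[0,0,0],"rot":[0,0,-7.75],"claw":110},{"travel":[0,0,0],"rot":[0,0,-7.75],"claw":110}]}}

```text
time: 15.95
tool_pos: [0.5796, 0.0417, 0.1588]
tcp_rot: [-1.896, -2.505, 0.001]
wrist_force: [0.1, 0.1, 0.3]
width: 0.566
grip_force: 0.0
```

```bash
python3 -c "
from h import *
viewer.read_camera('wrist');viewer.read_camera('wrist')
r=viewer.read_camera('wrist');cv2.imwrite('pics/w1.png',r['color']);go('k',106)
print(pt('k'),proj(r,np.r_[pt('k'),135]/1000),proj(r,np.r_[pt('k'),123]/1000))"
```

```text
t 16.1 pos [579.65  41.78 158.91] F [ 0.13  0.09 -0.62] w 0.569 q [  1.7   8.3 108.   -0.   63.8 -13.6] xang 105.27 zax [-4.e-04 -1.e-04 -1.e+00]
tool delta [-0.1  0.2 52.9]
[579.87419303  41.7542198 ] [280.69508652 265.50005764] [280.62254473 255.65877837]
```

View pics/w1.png

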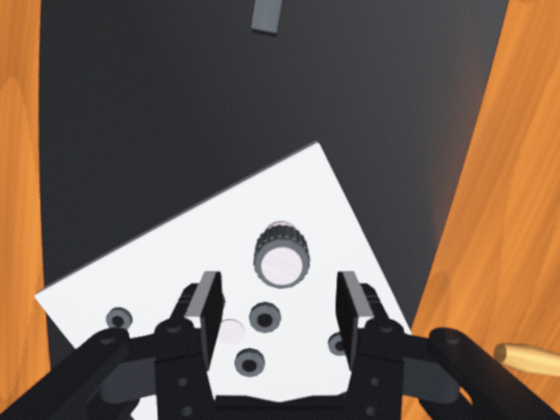

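The wrist view shows the knob top centred at about (281,264), against (281,265) predicted. It sits midway between the fingers at columns 215 and 342, so I can go straight down.

{"op": "jog_arm", "data": {"commands": [{"travel":[0,0,20],"rot":[0,0,0],"claw":110},{"travel":[0,0,20],"rot":[0,0,0],"claw":110},{"travel":[0,0,10],"rot":[0,0,0],"claw":110},{"travel":[0,0,3],"rot":[0,0,0],"claw":110},{"travel":[0,0,0],"rot":[0,0,0],"claw":110}]}}

```text
time: 16.6
tool_pos: [0.5796, 0.0419, 0.1061]
tcp_rot: [-1.904, -2.498, 0.001]
wrist_force: [0.3, -1.0, -0.3]
width: 0.566
grip_force: 0.0
```

{"op": "jog_arm", "data": {"commands": [{"travel":[0,0,0],"rot":[0,0,0],"claw":150},{"travel":[0,0,0],"rot":[0,0,0],"claw":160},{"travel":[0,0,0],"rot":[0,0,0],"claw":200},{"travel":[0,0,0],"rot":[0,0,0],"claw":200},{"travel":[0,0,0],"rot":[0,0,0],"claw":200}], "force": 30}}

```text
time: 17.1
tool_pos: [0.5807, 0.042, 0.1075]
tcp_rot: [1.902, 2.498, 0.002]
wrist_force: [-0.1, 1.2, 3.7]
width: 0.319
grip_force: 29.6
```

```bash
python3 -c "
from h import *
avg(2);go('k',106);print(monitor.read_state()['grip_force'])"
```

```text
t 17.2 avg pos [580.67  42.01 107.41] sd [0.01 0.01 0.01] F [0.53 0.64 5.54] sd [0.07 0.3  0.12]
t 17.2 pos [580.66  42.02 107.39] F [0.46 0.34 5.67] w 0.315 q [  1.7  11.3 110.4   0.   58.2 -13.8] xang 105.43 zax [ 2.e-03  2.e-04 -1.e+00]
tool delta [-0.  -0.8  1.4]
29.698464274406433
```

{"op": "jog_arm", "data": {"commands": [{"travel":[0,1,0],"rot":[0,0,0],"claw":200},{"travel":[0,0,0],"rot":[0,0,7],"claw":200},{"travel":[0,0,0],"rot":[0,0,7],"claw":200},{"travel":[0,0,0],"rot":[0,0,7],"claw":200},{"travel":[0,0,0],"rot":[0,0,7],"claw":200}]}}

```text
time: 17.7
tool_pos: [0.5816, 0.0419, 0.1074]
tcp_rot: [2.455, 1.958, 0.002]
wrist_force: [-0.2, -2.2, 5.3]
width: 0.319
grip_force: 29.9
```

```bash
python3 -c "
from h import *
avg(2);go('k',106);s=monitor.read_state();print(s['grip_force'],s['torque'])"
```

```text
t 17.8 avg pos [581.53  41.93 107.34] sd [0.01 0.01 0.  ] F [-0.14 -0.35  5.67] sd [0.09 0.07 0.36]
t 17.8 pos [581.52  41.94 107.34] F [-0.05 -0.41  6.02] w 0.314 q [  1.7  11.4 110.3  -0.   58.2  14.4] xang 77.28 zax [ 1.7e-03 -4.0e-04 -1.0e+00]
tool delta [-0.5 -1.6  1.3]
29.885137975215912 [-0.16429155 -0.09457303 -0.06470839]
```

{"op": "jog_arm", "data": {"commands": [{"travel":[0,-1,0],"rot":[0,0,7],"claw":200},{"travel":[0,0,0],"rot":[0,0,7],"claw":200},{"travel":[0,0,0],"rot":[0,0,7],"claw":200},{"travel":[0,0,0],"rot":[0,0,7],"claw":200},{"travel":[0,0,0],"rot":[0,0,7],"claw":200}]}}

```text
time: 18.3
tool_pos: [0.5819, 0.0413, 0.1075]
tcp_rot: [2.928, 1.129, 0.006]
wrist_force: [3.1, -2.9, 2.6]
width: 0.318
grip_force: 29.7
```

{"op": "jog_arm", "data": {"commands": [{"travel":[0,0,0],"rot":[0,0,7],"claw":200},{"travel":[0,0,0],"rot":[0,0,7],"claw":200},{"travel":[0,0,0],"rot":[0,0,7],"claw":200},{"travel":[0,0,0],"rot":[0,0,7],"claw":200},{"travel":[0,0,0],"rot":[0,0,7],"claw":200}]}}

```text
time: 18.8
tool_pos: [0.5819, 0.0407, 0.1074]
tcp_rot: [3.132, 0.197, 0.007]
wrist_force: [3.3, -3.9, 3.3]
width: 0.315
grip_force: 29.7
```

{"op": "jog_arm", "data": {"commands": [{"travel":[0,0,0],"rot":[0,0,7],"claw":200},{"travel":[0,0,0],"rot":[0,0,7],"claw":200},{"travel":[0,0,0],"rot":[0,0,7],"claw":200},{"travel":[0,0,0],"rot":[0,0,0],"claw":200},{"travel":[0,0,0],"rot":[0,0,0],"claw":200}]}}

```text
time: 19.3
tool_pos: [0.5818, 0.0403, 0.1074]
tcp_rot: [3.117, -0.37, 0.007]
wrist_force: [2.7, -6.1, 3.5]
width: 0.313
grip_force: 29.7
```

```bash
python3 -c "
from h import *
avg(2);go('k',106);s=monitor.read_state();print(s['grip_force'],s['torque'])"
```

```text
t 19.4 avg pos [581.79  40.33 107.33] sd [0.   0.01 0.01] F [ 3.77 -5.74  3.48] sd [0.16 0.11 0.36]
t 19.4 pos [581.79  40.32 107.34] F [ 3.61 -5.63  3.12] w 0.317 q [  1.6  11.3 110.4  -0.2  58.  105.3] xang -13.54 zax [ 0.0043 -0.0034 -1.    ]
tool delta [-2.2 -1.   1.3]
29.722346663475037 [-1.17121702 -0.71479184 -0.08831459]
```

{"op": "jog_arm", "data": {"commands": [{"travel":[0,0,0],"rot":[0,0,0],"claw":170},{"travel":[0,0,0],"rot":[0,0,0],"claw":110},{"travel":[0,0,0],"rot":[0,0,0],"claw":110},{"travel":[0,0,-10],"rot":[0,0,0],"claw":110},{"travel":[0,0,-40],"rot":[0,0,0],"claw":110}]}}

```text
time: 19.9
tool_pos: [0.5753, 0.0426, 0.1518]
tcp_rot: [3.118, -0.371, -0.018]
wrist_force: [-0.3, 0.0, 0.3]
width: 0.568
grip_force: 0.0
```

```bash
python3 -c "
from h import *
viewer.read_camera('wrist')
r=viewer.read_camera('wrist');cv2.imwrite('pics/w2.png',r['color']);avg(1);go('c1',105)
for n,roi in(('side',(270,160,380,235)),):
    b=rect(viewer.read_camera(n),roi); print(b)
print(proj(r,np.r_[pt('k'),135]/1000))"
```

```text
t 20.05 avg pos [582.45  42.78 160.44] sd [0. 0. 0.] F [ 0.72  0.69 -0.3 ] sd [0. 0. 0.]
t 20.05 pos [582.45  42.78 160.44] F [ 0.72  0.69 -0.3 ] w 0.567 q [  1.7   8.2 107.9   0.   63.5 105.3] xang -13.55 zax [ 7.e-03  5.e-04 -1.e+00]
tool delta [ -4.  -38.5  55.5]
((565.4050903320312, -29.346435546875), (208.65638732910156, 166.917724609375), 43.37117385864258)
[282.1023113  262.02149904]
```

View pics/w2.png

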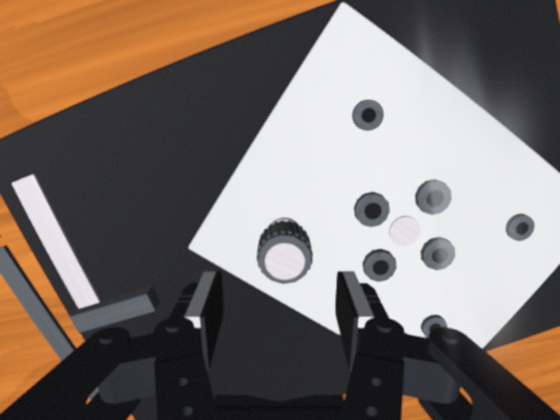

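The wrist view shows the released knob at (285,261), against (282,262) predicted, so the jig has stayed where it was. Now I turn the tool back and press round again.

{"op": "jog_arm", "data": {"commands": [{"travel":[0,0,0],"rot":[0,0,-8.14],"claw":255},{"travel":[0,0,0],"rot":[0,0,-8.14],"claw":255},{"travel":[0,0,0],"rot":[0,0,-8.14],"claw":255},{"travel":[0,0,0],"rot":[0,0,-8.14],"claw":255},{"travel":[0,0,0],"rot":[0,0,-8.14],"claw":255}]}}

```text
time: 20.6
tool_pos: [0.5786, 0.0425, 0.155]
tcp_rot: [-3.051, -0.746, 0.004]
wrist_force: [-0.3, -0.4, 0.3]
width: -0.001
grip_force: 0.0
```

{"op": "jog_arm", "data": {"commands": [{"travel":[0,0,0],"rot":[0,0,-8.14],"claw":255},{"travel":[0,0,0],"rot":[0,0,-8.14],"claw":255},{"travel":[33,-23,0],"rot":[0,0,0],"claw":255},{"travel":[0,0,10],"rot":[0,0,0],"claw":255},{"travel":[0,0,0],"rot":[0,0,0],"claw":255}]}}

```text
time: 21.1
tool_pos: [0.586, 0.0823, 0.1438]
tcp_rot: [-2.917, -1.164, 0.007]
wrist_force: [-0.1, -0.9, -0.9]
width: -0.002
grip_force: 0.0
```

```bash
python3 -c "
from h import *
avg(2);go('c1',100)"
```

```text
t 21.2 avg pos [586.44  81.59 144.72] sd [0.25 0.16 0.34] F [0.03 0.23 0.07] sd [0.   0.1  0.44]
t 21.2 pos [586.69  81.43 145.06] F [0.03 0.33 0.51] w 0.001 q [  5.5  10.3 107.2  -0.   62.7  52.1] xang 43.42 zax [-2.9e-03 -6.0e-04 -1.0e+00]
tool delta [ 0.9  1.2 45.1]
```

{"op": "jog_arm", "data": {"commands": [{"travel":[0.5,0.5,28],"rot":[0,0,0],"claw":255},{"travel":[0,0,12],"rot":[0,0,0],"claw":255},{"travel":[0,0,4],"rot":[0,0,0],"claw":255},{"travel":[0,0,2],"rot":[0,0,0],"claw":255},{"travel":[0,0,0.5],"rot":[0,0,0],"claw":255}]}}

```text
time: 21.7
tool_pos: [0.589, 0.0815, 0.1003]
tcp_rot: [2.919, 1.161, 0.001]
wrist_force: [-0.2, 0.3, 0.6]
width: -0.001
grip_force: 0.0
```

{"op": "jog_arm", "data": {"commands": [{"travel":[0,0,0.5],"rot":[0,0,0],"claw":255},{"travel":[0,0,0.5],"rot":[0,0,0],"claw":255},{"travel":[0,0,0.5],"rot":[0,0,0],"claw":255},{"travel":[0,0,0.5],"rot":[0,0,0],"claw":255},{"travel":[0,0,0.5],"rot":[0,0,0],"claw":255}]}}

```text
time: 22.2
tool_pos: [0.5887, 0.0818, 0.0975]
tcp_rot: [2.919, 1.162, 0.0]
wrist_force: [-0.5, 1.1, 0.7]
width: 0.001
grip_force: 0.0
```

```bash
python3 -c "
from h import *
avg(3);go('c1',97)"
```

```text
t 22.35 avg pos [588.59  81.75  97.31] sd [0.02 0.01 0.  ] F [-0.04 -0.1   0.13] sd [0.51 0.32 0.33]
t 22.35 pos [588.61  81.77  97.32] F [-0.76  0.02 -0.01] w -0.001 q [  5.5  13.2 109.3   0.   57.5  52.1] xang 43.41 zax [-1.e-04 -0.e+00 -1.e+00]
tool delta [-0.9  0.   0.3]
```

{"op": "jog_arm", "data": {"commands": [{"travel":[0,0,0.3],"rot":[0,0,0],"claw":255},{"travel":[0,0,0.3],"rot":[0,0,0],"claw":255},{"travel":[0,0,0.3],"rot":[0,0,0],"claw":255},{"travel":[0,0,0.3],"rot":[0,0,0],"claw":255},{"travel":[0,0,0],"rot":[0,0,0],"claw":255}]}}

```text
time: 22.85
tool_pos: [0.5887, 0.0818, 0.0964]
tcp_rot: [-2.919, -1.162, -0.0]
wrist_force: [-1.1, 0.6, 2.5]
width: -0.003
grip_force: 1.0
```

```bash
python3 -c "
from h import *
avg(3)"
```

```text
t 23.0 avg pos [588.7   81.76  96.43] sd [0.02 0.01 0.02] F [-1.07  0.3   2.72] sd [0.24 0.22 0.83]
```

{"op": "jog_arm", "data": {"commands": [{"travel":[0,0,0.2],"rot":[0,0,0],"claw":255},{"travel":[0,0,0.25],"rot":[0,0,0],"claw":255},{"travel":[0,0,0],"rot":[0,0,0],"claw":255},{"travel":[0,0,0],"rot":[0,0,0],"claw":255},{"travel":[0,0,0],"rot":[0,0,0],"claw":255}]}}

```text
time: 23.5
tool_pos: [0.5887, 0.0818, 0.0962]
tcp_rot: [-2.919, -1.162, -0.0]
wrist_force: [-1.5, -0.3, 5.3]
width: -0.001
grip_force: 2.6
```

```bash
python3 -c "
from h import *
avg(5);go('c2',105)"
```

```text
t 23.75 avg pos [588.74  81.81  96.25] sd [0.01 0.01 0.01] F [-1.93  0.21  5.13] sd [0.62 0.33 0.29]
t 23.75 pos [588.73  81.8   96.23] F [-1.62  0.39  5.2 ] w 0.001 q [  5.5  13.3 109.3   0.   57.4  52.1] xang 43.41 zax [ 2.e-04  1.e-04 -1.e+00]
tool delta [-1.87e+02  1.00e-01 -8.80e+00]
```

{"op": "jog_arm", "data": {"commands": [{"travel":[0,0,-9],"rot":[0,0,0],"claw":255},{"travel":[-10,-20,0],"rot":[0,0,0],"claw":255},{"travel":[-45,0,0],"rot":[0,0,0],"claw":255},{"travel":[-48,0,0],"rot":[0,0,0],"claw":255},{"travel":[-44,10,0],"rot":[0,0,0],"claw":255}]}}

```text
time: 24.25
tool_pos: [0.473, -0.0123, 0.1045]
tcp_rot: [-2.917, -1.165, 0.001]
wrist_force: [1.2, -1.1, 0.2]
width: -0.002
grip_force: 0.0
```

{"op": "jog_arm", "data": {"commands": [{"travel":[-31,8,0],"rot":[0,0,0],"claw":255},{"travel":[-9,2,2],"rot":[0,0,0],"claw":255},{"travel":[0,0,2],"rot":[0,0,0],"claw":255},{"travel":[0,0,1.5],"rot":[0,0,0],"claw":255},{"travel":[0,0,1],"rot":[0,0,0],"claw":255}]}}

```text
time: 24.75
tool_pos: [0.4537, -0.046, 0.0982]
tcp_rot: [-2.918, -1.163, -0.001]
wrist_force: [0.2, -0.4, -1.0]
width: 0.003
grip_force: 0.0
```

{"op": "jog_arm", "data": {"commands": [{"travel":[0,0,0.5],"rot":[0,0,0],"claw":255},{"travel":[0,0,0.5],"rot":[0,0,0],"claw":255},{"travel":[0,0,0.4],"rot":[0,0,0],"claw":255},{"travel":[0,0,0.4],"rot":[0,0,0],"claw":255},{"travel":[0,0,0.2],"rot":[0,0,0],"claw":255}]}}

```text
time: 25.25
tool_pos: [0.453, -0.0465, 0.0965]
tcp_rot: [-2.919, -1.162, -0.001]
wrist_force: [-1.1, 2.1, 3.7]
width: 0.003
grip_force: 1.6
```

```bash
python3 -c "
from h import *
avg(3);go('c2',97)"
```

```text
t 25.4 avg pos [453.04 -46.53  96.53] sd [0.01 0.04 0.01] F [-0.2   2.21  2.75] sd [0.39 0.39 0.14]
t 25.4 pos [453.04 -46.57  96.53] F [-0.71  2.09  2.88] w 0.001 q [ -9.   -1.4 125.6   0.   55.8  37.6] xang 43.4 zax [ 5.e-04  4.e-04 -1.e+00]
tool delta [-0.2  0.1 -0.5]
```

{"op": "jog_arm", "data": {"commands": [{"travel":[0,0,0.2],"rot":[0,0,0],"claw":255},{"travel":[0,0,0.25],"rot":[0,0,0],"claw":255},{"travel":[0,0,0],"rot":[0,0,0],"claw":255},{"travel":[0,0,0],"rot":[0,0,0],"claw":255},{"travel":[0,0,0],"rot":[0,0,0],"claw":255}]}}

```text
time: 25.9
tool_pos: [0.453, -0.0466, 0.0964]
tcp_rot: [-2.919, -1.161, -0.001]
wrist_force: [-1.0, 2.7, 5.8]
width: -0.002
grip_force: 3.0
```

```bash
python3 -c "
from h import *
avg(5)"
```

```text
t 26.15 avg pos [453.05 -46.61  96.39] sd [0.01 0.01 0.01] F [-1.48  2.65  6.05] sd [0.45 0.66 0.33]
```

{"op": "jog_arm", "data": {"commands": [{"travel":[0,0,-9],"rot":[0,0,0],"claw":255},{"travel":[0,43,0],"rot":[0,0,0],"claw":255},{"travel":[0,43,0],"rot":[0,0,0],"claw":255},{"travel":[0,34,0],"rot":[0,0,0],"claw":255},{"travel":[0,10,2],"rot":[0,0,0],"claw":255}]}}

```text
time: 26.65
tool_pos: [0.545, -0.1443, 0.1038]
tcp_rot: [2.917, 1.158, 0.003]
wrist_force: [-0.6, -0.2, 0.2]
width: -0.006
grip_force: 0.0
```

{"op": "jog_arm", "data": {"commands": [{"travel":[0,0,2],"rot":[0,0,0],"claw":255},{"travel":[0,0,1.5],"rot":[0,0,0],"claw":255},{"travel":[0,0,1],"rot":[0,0,0],"claw":255},{"travel":[0,0,0.5],"rot":[0,0,0],"claw":255},{"travel":[0,0,0.5],"rot":[0,0,0],"claw":255}]}}

```text
time: 27.15
tool_pos: [0.5416, -0.1405, 0.0973]
tcp_rot: [-2.918, -1.163, 0.0]
wrist_force: [0.7, 0.9, 0.1]
width: -0.004
grip_force: 0.0
```

```bash
python3 -c "
from h import *
avg(3);go('c3',97)"
```

```text
t 27.3 avg pos [ 541.86 -140.74   97.38] sd [0.11 0.09 0.06] F [-0.57  0.14  0.06] sd [0.49 0.34 0.36]
t 27.3 pos [ 542.   -140.85   97.44] F [ 0.06  0.22 -0.43] w -0.0 q [-17.1   9.7 113.5   0.   56.8  29.4] xang 43.44 zax [ 2.e-04 -0.e+00 -1.e+00]
tool delta [0.1 0.5 0.4]
```

{"op": "jog_arm", "data": {"commands": [{"travel":[0,0,0.3],"rot":[0,0,0],"claw":255},{"travel":[0,0,0.3],"rot":[0,0,0],"claw":255},{"travel":[0,0,0.3],"rot":[0,0,0],"claw":255},{"travel":[0,0,0.3],"rot":[0,0,0],"claw":255},{"travel":[0,0,0],"rot":[0,0,0],"claw":255}]}}

```text
time: 27.8
tool_pos: [0.5423, -0.1413, 0.0966]
tcp_rot: [2.919, 1.162, 0.0]
wrist_force: [-0.9, -0.0, 3.6]
width: 0.002
grip_force: 2.2
```

```bash
python3 -c "
from h import *
avg(3)"
```

```text
t 27.95 avg pos [ 542.32 -141.31   96.54] sd [0.02 0.02 0.01] F [-1.76  0.42  4.74] sd [0.32 0.59 0.1 ]
```

{"op": "jog_arm", "data": {"commands": [{"travel":[0,0,0.2],"rot":[0,0,0],"claw":255},{"travel":[0,0,0],"rot":[0,0,0],"claw":255},{"travel":[0,0,0],"rot":[0,0,0],"claw":255},{"travel":[0,0,0],"rot":[0,0,0],"claw":255},{"travel":[0,0,0],"rot":[0,0,0],"claw":255}]}}

```text
time: 28.45
tool_pos: [0.5424, -0.1413, 0.0965]
tcp_rot: [2.919, 1.162, 0.0]
wrist_force: [-1.8, -0.5, 6.0]
width: -0.001
grip_force: 3.1
```

```bash
python3 -c "
from h import *
avg(5)"
```

```text
t 28.7 avg pos [ 542.33 -141.34   96.46] sd [0.01 0.02 0.01] F [-2.27  0.59  6.27] sd [0.53 0.55 0.27]
```

{"op": "jog_arm", "data": {"commands": [{"travel":[0,0,-9],"rot":[0,0,0],"claw":255},{"travel":[48,0,0],"rot":[0,0,0],"claw":255},{"travel":[48,0,0],"rot":[0,0,0],"claw":255},{"travel":[46,0,0],"rot":[0,0,0],"claw":255},{"travel":[32,0,0],"rot":[0,0,0],"claw":255}]}}

```text
time: 29.2
tool_pos: [0.6707, -0.0196, 0.1051]
tcp_rot: [2.918, 1.163, 0.002]
wrist_force: [0.3, -0.7, -0.0]
width: 0.004
grip_force: 0.0
```

{"op": "jog_arm", "data": {"commands": [{"travel":[12,0,2],"rot":[0,0,0],"claw":255},{"travel":[0,0,2],"rot":[0,0,0],"claw":255},{"travel":[0,0,1.5],"rot":[0,0,0],"claw":255},{"travel":[0,0,1],"rot":[0,0,0],"claw":255},{"travel":[0,0,0.5],"rot":[0,0,0],"claw":255}]}}

```text
time: 29.7
tool_pos: [0.6761, -0.0146, 0.0976]
tcp_rot: [-2.919, -1.16, 0.002]
wrist_force: [-0.3, -0.3, -0.1]
width: -0.003
grip_force: 0.0
```

{"op": "jog_arm", "data": {"commands": [{"travel":[0,0,0.5],"rot":[0,0,0],"claw":255},{"travel":[0,0,0.5],"rot":[0,0,0],"claw":255},{"travel":[0,0,0.3],"rot":[0,0,0],"claw":255},{"travel":[0,0,0.3],"rot":[0,0,0],"claw":255},{"travel":[0,0,0.2],"rot":[0,0,0],"claw":255}]}}

```text
time: 30.2
tool_pos: [0.6773, -0.0137, 0.0965]
tcp_rot: [2.918, 1.162, -0.0]
wrist_force: [-2.4, -0.4, 3.3]
width: -0.003
grip_force: 1.6
```

```bash
python3 -c "
from h import *
avg(3);go('c4',97)"
```

```text
t 30.35 avg pos [677.31 -13.67  96.55] sd [0.   0.01 0.02] F [-2.02 -1.08  3.31] sd [0.28 0.71 0.29]
t 30.35 pos [677.31 -13.69  96.53] F [-2.32 -1.95  3.54] w -0.004 q [-3.3 21.4 98.5 -0.  60.  43.3] xang 43.42 zax [ 1.e-04 -5.e-04 -1.e+00]
tool delta [ 0.4 -0.3 -0.5]
```

{"op": "jog_arm", "data": {"commands": [{"travel":[0,0,0.2],"rot":[0,0,0],"claw":255},{"travel":[0,0,0.2],"rot":[0,0,0],"claw":255},{"travel":[0,0,0],"rot":[0,0,0],"claw":255},{"travel":[0,0,0],"rot":[0,0,0],"claw":255},{"travel":[0,0,0],"rot":[0,0,0],"claw":255}]}}

```text
time: 30.85
tool_pos: [0.6774, -0.0136, 0.0964]
tcp_rot: [2.918, 1.162, 0.0]
wrist_force: [-2.7, -2.5, 6.0]
width: -0.005
grip_force: 2.8
```

```bash
python3 -c "
from h import *
avg(5)"
```

```text
t 31.1 avg pos [677.35 -13.65  96.41] sd [0.01 0.   0.02] F [-2.91 -1.86  5.83] sd [0.35 0.55 0.61]
```

{"op": "jog_arm", "data": {"commands": [{"travel":[0,0,-24],"rot":[0,0,0],"claw":255},{"travel":[0,0,-40],"rot":[0,0,0],"claw":110},{"travel":[-10,-46,0],"rot":[0,0,0],"claw":110},{"travel":[-12,-42,0],"rot":[0,0,0],"claw":110},{"travel":[-10.4,-18,0],"rot":[0,0,0],"claw":110}]}}

```text
time: 31.6
tool_pos: [0.5784, 0.0435, 0.1593]
tcp_rot: [-2.916, -1.163, 0.001]
wrist_force: [0.0, 0.4, 0.1]
width: 0.569
grip_force: 0.0
```

{"op": "jog_arm", "data": {"commands": [{"travel":[0,0,0],"rot":[0,0,0],"claw":110},{"travel":[0,0,0],"rot":[0,0,0],"claw":110},{"travel":[0,0,5],"rot":[0,0,0],"claw":110},{"travel":[0,0,5],"rot":[0,0,0],"claw":110},{"travel":[0,0,0],"rot":[0,0,0],"claw":110}]}}

```text
time: 32.1
tool_pos: [0.5808, 0.0409, 0.1481]
tcp_rot: [-2.919, -1.16, 0.003]
wrist_force: [-0.4, 0.9, -0.7]
width: 0.569
grip_force: 0.0
```

```bash
python3 -c "
from h import *
avg(2);go('k',107)
r=viewer.read_camera('wrist');print(proj(r,np.array([.581,.041,.135])))
x,y=proj(r,np.array([.581,.041,.135])).astype(int)
g=cv2.cvtColor(r['color'],6)[y-45:y+45,x-50:x+50]
print(cv2.HoughCircles(g,cv2.HOUGH_GRADIENT,1,60,param1=100,param2=15,minRadius=20,maxRadius=40),x-50,y-45)
cv2.imwrite('pics/w3.png',r['color'][y-100:y+100,x-140:x+140])"
```

```text
t 32.2 avg pos [580.96  40.97 148.73] sd [0.08 0.03 0.21] F [ 0.38 -0.47  0.25] sd [0.4  0.03 0.09]
t 32.2 pos [581.03  41.   148.94] F [ 0.78 -0.44  0.16] w 0.569 q [  1.6   9.  108.3   0.   62.8  48.2] xang 43.38 zax [-0.0011 -0.     -1.    ]
tool delta [-0.3 -1.3 41.9]
[280.75016206 272.41739394]
[[[50.5 39.5 30.2]]] 230 227
```

View pics/w3.png

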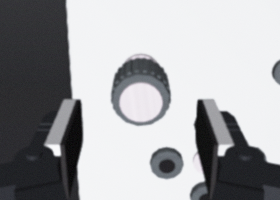

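The crop shows the knob at (140,100), midway between the pads at columns 80 and 200, so it is centred for the grip.

{"op": "jog_arm", "data": {"commands": [{"travel":[0,0,20],"rot":[0,0,0],"claw":110},{"travel":[0,0,15],"rot":[0,0,0],"claw":110},{"travel":[0,0,6],"rot":[0,0,0],"claw":110},{"travel":[0,0,1],"rot":[0,0,0],"claw":140},{"travel":[0,0,0],"rot":[0,0,0],"claw":150}]}}

```text
time: 32.75
tool_pos: [0.5809, 0.0413, 0.1076]
tcp_rot: [-2.919, -1.162, 0.001]
wrist_force: [0.8, -0.6, -0.5]
width: 0.412
grip_force: 0.0
```

{"op": "jog_arm", "data": {"commands": [{"travel":[0,0,0],"rot":[0,0,0],"claw":160},{"travel":[0,0,0],"rot":[0,0,0],"claw":200},{"travel":[0,0,0],"rot":[0,0,0],"claw":200},{"travel":[0,0,0],"rot":[0,0,0],"claw":200},{"travel":[0,0,0],"rot":[0,0,5],"claw":200}], "force": 30}}

```text
time: 33.25
tool_pos: [0.5819, 0.0411, 0.1087]
tcp_rot: [2.966, 1.031, 0.003]
wrist_force: [1.5, -2.5, 3.1]
width: 0.315
grip_force: 30.0
```

{"op": "jog_arm", "data": {"commands": [{"travel":[0,0,0],"rot":[0,0,5],"claw":200},{"travel":[0,0,0],"rot":[0,0,5],"claw":200},{"travel":[0,0,0],"rot":[0,0,5],"claw":200},{"travel":[0,0,0],"rot":[0,0,0],"claw":200},{"travel":[0,0,0],"rot":[0,0,0],"claw":200}]}}

```text
time: 33.75
tool_pos: [0.582, 0.0409, 0.1086]
tcp_rot: [3.075, 0.64, 0.003]
wrist_force: [2.4, -3.9, 3.6]
width: 0.314
grip_force: 30.1
```

```bash
python3 -c "
from h import *
avg(2);go('k',107);s=monitor.read_state();print(s['grip_force'],s['torque'])"
```

```text
t 33.85 avg pos [581.94  40.91 108.57] sd [0. 0. 0.] F [ 2.33 -3.53  4.02] sd [0.1  0.06 0.28]
t 33.85 pos [581.94  40.91 108.57] F [ 2.23 -3.58  4.3 ] w 0.318 q [  1.6  11.3 110.3  -0.   58.3  68.1] xang 23.49 zax [ 2.3e-03 -6.0e-04 -1.0e+00]
tool delta [-1.6 -1.6  1.6]
30.207952558994293 [-0.6964618  -0.47248995  0.0324554 ]
```

Turned 20° more. Now release, turn back and press round again, starting at corner 1.

{"op": "jog_arm", "data": {"commands": [{"travel":[0,0,0],"rot":[0,0,0],"claw":170},{"travel":[0,0,0],"rot":[0,0,0],"claw":110},{"travel":[0,0,0],"rot":[0,0,0],"claw":110},{"travel":[0,0,-10],"rot":[0,0,0],"claw":110},{"travel":[0,0,-30],"rot":[0,0,0],"claw":110}]}}

```text
time: 34.35
tool_pos: [0.5772, 0.0417, 0.1443]
tcp_rot: [-3.074, -0.637, 0.014]
wrist_force: [0.9, 0.9, -1.2]
width: 0.569
grip_force: 0.0
```

{"op": "jog_arm", "data": {"commands": [{"travel":[0,0,0],"rot":[0,0,-6.7],"claw":255},{"travel":[0,0,0],"rot":[0,0,-6.7],"claw":255},{"travel":[0,0,0],"rot":[0,0,-6.6],"claw":255},{"travel":[32,-24,0],"rot":[0,0,0],"claw":255},{"travel":[0,0,0],"rot":[0,0,0],"claw":255}]}}

```text
time: 34.85
tool_pos: [0.5879, 0.084, 0.1483]
tcp_rot: [-2.916, -1.164, -0.002]
wrist_force: [-0.8, -0.9, 0.4]
width: 0.003
grip_force: 0.0
```

```bash
python3 -c "
from h import *
avg(3);go('c1',97)"
```

```text
t 35.0 avg pos [587.36  81.67 147.88] sd [0.13 0.64 0.14] F [ 0.29 -0.5  -0.73] sd [0.47 0.46 0.74]
t 35.0 pos [587.22  80.94 147.73] F [ 0.05 -0.54 -1.34] w -0.0 q [  5.4  10.1 107.1  -0.   62.8  52. ] xang 43.47 zax [-8.e-04 -3.e-04 -1.e+00]
tool delta [ 0.8  0.4 50.7]
```

{"op": "jog_arm", "data": {"commands": [{"travel":[0,0,30],"rot":[0,0,0],"claw":255},{"travel":[0,0,12],"rot":[0,0,0],"claw":255},{"travel":[0,0,4.5],"rot":[0,0,0],"claw":255},{"travel":[0,0,2],"rot":[0,0,0],"claw":255},{"travel":[0,0,0.8],"rot":[0,0,0],"claw":255}]}}

```text
time: 35.5
tool_pos: [0.588, 0.0806, 0.0988]
tcp_rot: [2.919, 1.161, 0.001]
wrist_force: [-0.3, 0.6, 0.5]
width: 0.002
grip_force: 0.0
```

{"op": "jog_arm", "data": {"commands": [{"travel":[0,0,0.5],"rot":[0,0,0],"claw":255},{"travel":[0,0,0.5],"rot":[0,0,0],"claw":255},{"travel":[0,0,0.4],"rot":[0,0,0],"claw":255},{"travel":[0,0,0.4],"rot":[0,0,0],"claw":255},{"travel":[0,0,0.4],"rot":[0,0,0],"claw":255}]}}

```text
time: 36.0
tool_pos: [0.5879, 0.0809, 0.0966]
tcp_rot: [2.919, 1.162, 0.001]
wrist_force: [-0.6, 0.2, 3.0]
width: -0.003
grip_force: 1.7
```

```bash
python3 -c "
from h import *
avg(3);go('c1',97)"
```

```text
t 36.15 avg pos [587.86  80.87  96.64] sd [0.02 0.01 0.01] F [-0.62  0.19  2.16] sd [0.2  0.2  0.25]
t 36.15 pos [587.89  80.88  96.64] F [-0.49  0.37  2.16] w -0.0 q [  5.4  13.1 109.4   0.   57.4  52. ] xang 43.41 zax [ 5.e-04  1.e-04 -1.e+00]
tool delta [ 0.3 -0.1 -0.4]
```

{"op": "jog_arm", "data": {"commands": [{"travel":[0,0,0.2],"rot":[0,0,0],"claw":255},{"travel":[0,0,0.2],"rot":[0,0,0],"claw":255},{"travel":[0,0,0.1],"rot":[0,0,0],"claw":255},{"travel":[0,0,0],"rot":[0,0,0],"claw":255},{"travel":[0,0,0],"rot":[0,0,0],"claw":255}]}}

```text
time: 36.65
tool_pos: [0.5879, 0.0809, 0.0964]
tcp_rot: [2.919, 1.162, 0.001]
wrist_force: [-2.0, 0.7, 6.5]
width: -0.004
grip_force: 3.0
```

```bash
python3 -c "
from h import *
avg(5)"
```

```text
t 36.9 avg pos [587.89  80.9   96.44] sd [0.01 0.02 0.01] F [-1.82  0.1   6.05] sd [0.2  0.67 0.29]
```

{"op": "jog_arm", "data": {"commands": [{"travel":[0,0,-9],"rot":[0,0,0],"claw":255},{"travel":[-10,-20,0],"rot":[0,0,0],"claw":255},{"travel":[-45,0,0],"rot":[0,0,0],"claw":255},{"travel":[-48,0,0],"rot":[0,0,0],"claw":255},{"travel":[-44,10,0],"rot":[0,0,0],"claw":255}]}}

```text
time: 37.4
tool_pos: [0.4717, -0.0132, 0.1043]
tcp_rot: [-2.917, -1.165, 0.002]
wrist_force: [0.6, -0.1, 1.2]
width: -0.004
grip_force: 0.0
```

{"op": "jog_arm", "data": {"commands": [{"travel":[-31,8,0],"rot":[0,0,0],"claw":255},{"travel":[-8,2,2],"rot":[0,0,0],"claw":255},{"travel":[0,0,2],"rot":[0,0,0],"claw":255},{"travel":[0,0,1.5],"rot":[0,0,0],"claw":255},{"travel":[0,0,1],"rot":[0,0,0],"claw":255}]}}

```text
time: 37.9
tool_pos: [0.4534, -0.0463, 0.0981]
tcp_rot: [-2.918, -1.163, -0.001]
wrist_force: [0.1, 0.4, -0.5]
width: 0.0
grip_force: 0.0
```

{"op": "jog_arm", "data": {"commands": [{"travel":[0,0,0.5],"rot":[0,0,0],"claw":255},{"travel":[0,0,0.5],"rot":[0,0,0],"claw":255},{"travel":[0,0,0.4],"rot":[0,0,0],"claw":255},{"travel":[0,0,0.4],"rot":[0,0,0],"claw":255},{"travel":[0,0,0.2],"rot":[0,0,0],"claw":255}]}}

```text
time: 38.4
tool_pos: [0.4528, -0.0467, 0.0965]
tcp_rot: [-2.918, -1.162, -0.001]
wrist_force: [-1.3, 1.6, 4.2]
width: 0.0
grip_force: 2.0
```

```bash
python3 -c "
from h import *
avg(3);go('c2',97)"
```

```text
t 38.55 avg pos [452.79 -46.72  96.55] sd [0.02 0.02 0.  ] F [-0.66  2.65  3.39] sd [0.61 0.71 0.45]
t 38.55 pos [452.8  -46.75  96.55] F [-0.04  1.66  3.82] w -0.001 q [ -9.1  -1.5 125.7   0.   55.8  37.5] xang 43.4 zax [ 6.e-04  6.e-04 -1.e+00]
tool delta [ 0.1  0.1 -0.4]
```

{"op": "jog_arm", "data": {"commands": [{"travel":[0,0,0.2],"rot":[0,0,0],"claw":255},{"travel":[0,0,0.2],"rot":[0,0,0],"claw":255},{"travel":[0,0,0],"rot":[0,0,0],"claw":255},{"travel":[0,0,0],"rot":[0,0,0],"claw":255},{"travel":[0,0,0],"rot":[0,0,0],"claw":255}]}}

```text
time: 39.05
tool_pos: [0.4528, -0.0468, 0.0964]
tcp_rot: [-2.919, -1.161, -0.001]
wrist_force: [-1.7, 4.1, 5.9]
width: -0.004
grip_force: 3.3
```

```bash
python3 -c "
from h import *
avg(5)"
```

```text
t 39.3 avg pos [452.76 -46.78  96.4 ] sd [0.02 0.01 0.02] F [-1.46  3.2   6.55] sd [0.35 0.05 0.32]
```

{"op": "jog_arm", "data": {"commands": [{"travel":[0,0,-9],"rot":[0,0,0],"claw":255},{"travel":[0,43,0],"rot":[0,0,0],"claw":255},{"travel":[0,43,0],"rot":[0,0,0],"claw":255},{"travel":[0,34,0],"rot":[0,0,0],"claw":255},{"travel":[0,10,2],"rot":[0,0,0],"claw":255}]}}

```text
time: 39.8
tool_pos: [0.5447, -0.1446, 0.1038]
tcp_rot: [2.917, 1.158, 0.003]
wrist_force: [-0.6, 0.5, -0.3]
width: 0.003
grip_force: 0.0
```

{"op": "jog_arm", "data": {"commands": [{"travel":[0,0,2],"rot":[0,0,0],"claw":255},{"travel":[0,0,1.5],"rot":[0,0,0],"claw":255},{"travel":[0,0,1],"rot":[0,0,0],"claw":255},{"travel":[0,0,0.5],"rot":[0,0,0],"claw":255},{"travel":[0,0,0.5],"rot":[0,0,0],"claw":255}]}}

```text
time: 40.3
tool_pos: [0.5413, -0.1408, 0.0973]
tcp_rot: [-2.918, -1.163, 0.0]
wrist_force: [-0.1, -0.1, -0.6]
width: -0.001
grip_force: 0.0
```

{"op": "jog_arm", "data": {"commands": [{"travel":[0,0,0.3],"rot":[0,0,0],"claw":255},{"travel":[0,0,0.3],"rot":[0,0,0],"claw":255},{"travel":[0,0,0.3],"rot":[0,0,0],"claw":255},{"travel":[0,0,0.2],"rot":[0,0,0],"claw":255},{"travel":[0,0,0],"rot":[0,0,0],"claw":255}]}}

```text
time: 40.8
tool_pos: [0.5419, -0.1414, 0.0965]
tcp_rot: [-2.919, -1.162, -0.0]
wrist_force: [-1.2, 0.8, 3.1]
width: 0.0
grip_force: 1.5
```

```bash
python3 -c "
from h import *
avg(3);go('c3',97)"
```

```text
t 40.95 avg pos [ 541.95 -141.44   96.5 ] sd [0.01 0.01 0.02] F [-1.48  1.1   3.62] sd [0.27 0.49 0.07]
t 40.95 pos [ 541.94 -141.46   96.47] F [-1.69  1.56  3.68] w 0.002 q [-17.2   9.8 113.5   0.   56.7  29.4] xang 43.41 zax [ 2.e-04  1.e-04 -1.e+00]
tool delta [ 0.5  0.1 -0.5]
```

{"op": "jog_arm", "data": {"commands": [{"travel":[0,0,0.2],"rot":[0,0,0],"claw":255},{"travel":[0,0,0.15],"rot":[0,0,0],"claw":255},{"travel":[0,0,0],"rot":[0,0,0],"claw":255},{"travel":[0,0,0],"rot":[0,0,0],"claw":255},{"travel":[0,0,0],"rot":[0,0,0],"claw":255}]}}

```text
time: 41.45
tool_pos: [0.542, -0.1415, 0.0964]
tcp_rot: [2.919, 1.162, 0.0]
wrist_force: [-2.5, 1.7, 6.1]
width: 0.001
grip_force: 2.9
```

```bash
python3 -c "
from h import *
avg(5)"
```

```text
t 41.7 avg pos [ 542.   -141.51   96.38] sd [0.02 0.01 0.02] F [-2.24  1.    5.51] sd [0.45 0.38 0.31]
```

{"op": "jog_arm", "data": {"commands": [{"travel":[0,0,-9],"rot":[0,0,0],"claw":255},{"travel":[48,0,0],"rot":[0,0,0],"claw":255},{"travel":[48,0,0],"rot":[0,0,0],"claw":255},{"travel":[46,0,0],"rot":[0,0,0],"claw":255},{"travel":[32,0,0],"rot":[0,0,0],"claw":255}]}}

```text
time: 42.2
tool_pos: [0.6705, -0.02, 0.1052]
tcp_rot: [2.918, 1.163, 0.003]
wrist_force: [-0.1, -0.2, -0.3]
width: 0.001
grip_force: 0.0
```

{"op": "jog_arm", "data": {"commands": [{"travel":[12,0,2],"rot":[0,0,0],"claw":255},{"travel":[0,0,2],"rot":[0,0,0],"claw":255},{"travel":[0,0,1.5],"rot":[0,0,0],"claw":255},{"travel":[0,0,1],"rot":[0,0,0],"claw":255},{"travel":[0,0,0.5],"rot":[0,0,0],"claw":255}]}}

```text
time: 42.7
tool_pos: [0.6759, -0.0149, 0.0976]
tcp_rot: [-2.92, -1.16, 0.001]
wrist_force: [-1.0, 0.4, -0.4]
width: 0.002
grip_force: 0.0
```

{"op": "jog_arm", "data": {"commands": [{"travel":[0,0,0.5],"rot":[0,0,0],"claw":255},{"travel":[0,0,0.5],"rot":[0,0,0],"claw":255},{"travel":[0,0,0.3],"rot":[0,0,0],"claw":255},{"travel":[0,0,0.2],"rot":[0,0,0],"claw":255},{"travel":[0,0,0.2],"rot":[0,0,0],"claw":255}]}}

```text
time: 43.2
tool_pos: [0.6769, -0.014, 0.0966]
tcp_rot: [2.918, 1.162, -0.0]
wrist_force: [-1.0, -1.4, 3.5]
width: -0.004
grip_force: 1.7
```

```bash
python3 -c "
from h import *
avg(3);go('c4',97)"
```

```text
t 43.35 avg pos [677.   -13.97  96.58] sd [0.02 0.02 0.01] F [-1.28 -1.55  2.96] sd [0.42 0.39 0.67]
t 43.35 pos [677.   -13.96  96.56] F [-1.48 -2.07  3.37] w -0.003 q [-3.3 21.4 98.6 -0.  60.  43.3] xang 43.42 zax [ 1.e-04 -5.e-04 -1.e+00]
tool delta [ 0.8 -0.2 -0.4]
```

{"op": "jog_arm", "data": {"commands": [{"travel":[0,0,0.2],"rot":[0,0,0],"claw":255},{"travel":[0,0,0.2],"rot":[0,0,0],"claw":255},{"travel":[0,0,0],"rot":[0,0,0],"claw":255},{"travel":[0,0,0],"rot":[0,0,0],"claw":255},{"travel":[0,0,0],"rot":[0,0,0],"claw":255}]}}

```text
time: 43.85
tool_pos: [0.6771, -0.014, 0.0964]
tcp_rot: [2.918, 1.162, 0.0]
wrist_force: [-2.3, -1.4, 5.8]
width: -0.003
grip_force: 2.8
```

```bash
python3 -c "
from h import *
avg(5)"
```

```text
t 44.1 avg pos [677.08 -13.93  96.44] sd [0.01 0.02 0.02] F [-3.23 -2.    5.22] sd [0.77 0.93 0.47]
```

{"op": "jog_arm", "data": {"commands": [{"travel":[0,0,-20],"rot":[0,0,0],"claw":255},{"travel":[0,0,-40],"rot":[0,0,0],"claw":255},{"travel":[0,0,-40],"rot":[0,0,0],"claw":255},{"travel":[0,0,0],"rot":[0,0,0],"claw":255},{"travel":[0,0,0],"rot":[0,0,0],"claw":255}]}}

```text
time: 44.6
tool_pos: [0.6782, -0.0133, 0.1973]
tcp_rot: [2.918, 1.162, 0.006]
wrist_force: [-0.9, 0.2, -1.0]
width: 0.003
grip_force: 0.0
```

```bash
python3 -c "
from h import *
b=rect(viewer.read_camera('side'),(270,160,380,235)); print(b)"
```

```text
((565.4725952148438, -29.367355346679688), (209.15591430664062, 166.14791870117188), 43.57638168334961)
```

```bash
python3 -c "
from workcell import workorder
print(workorder.finish_job())"
```

```text
the job is handed in; nothing more can be done
None
```

The job is handed in: I turned the knob about 139° clockwise in total. The final round of 6 N presses put the corners within 0.1 mm of each other (2 + 4 − 1 − 3 ≈ 0.02 mm, down from 1.74 mm), so the jig stands firm, still where it was to within about 1 mm and let go, at 44.6 s on the robot's clock.

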